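# Snap the cover onto the controller housing and hold it down

### The arm

A 7-joint arm with a two-finger parallel gripper is mounted at the origin on the work surface. World frame = base frame: x ahead of the robot, y to its left, z up, the work surface at z = 0. Lengths are in m, angles in rad, forces in N, time in s.
With the tool pointing down it reaches from about 0.4 to 0.85 m from the base axis. Payload 4.5 kg.
Tool frame: the origin (TCP) lies where the fingers leave the gripper's body, on its centre line; the fingertips stand 64 mm ahead of it and the grasp point (between the pads) lies 45 mm ahead of it; z points along the fingers, y is the line along which they close (so a half turn about z gives the same grasp; the last joint's range is limited). The gripper opens to 88 mm and grips with 3 to 60 N. Pads are 18 mm wide; open, the fingers measure 123 mm over their backs; the gripper's body (75 mm by 187 mm) begins 45 mm behind the grasp point.
Start: joints at [-1.279, 0.689, -0.195, 1.565, 0.157, 0.902, -0.215], TCP at [0.159, 0.604, 0.303] pointing down, gripper open.
Joint ranges: [-3.01, 3.01], [-0.46, 2.08], [-1.47, 1.51], [0.13, 2.56], [-1, 4.14], [0.04, 2.09], [-2.66, 2.66]. Speed limits (rad/s): [2.57, 2.57, 3.14, 3.14, 3.14, 3.14, 3.14].

### API

Orientations are given as a unit quaternion [x, y, z, w].
In Python, from plant import r gives the robot as it stands.
- The arm moves only by the tool play_rows, never from a script. Its arguments are lists of equal length, an entry for each row: "translation": the shift along the tool's x, y, z in m, a list of three; "delta_rot": the turn, a rotation vector about the tool's x, y, z in degrees, a list of three; "grip": the opening, from -1 (shut) to 1 (fully open). In form: {"translation": [[x, y, z], ...], "delta_rot": [[rx, ry, rz], ...], "grip": [grip, ...]}. A call has 1 to 20 rows; each row shifts and turns the commanded pose from where the row before left it, along the tool's axes as they then stand; what a row does not reach is not made up. A row lasts 1/8 s, in which the tool goes at most 62.5 mm and 10.7 degrees, less where a joint would pass 70% of its speed; a pose out of reach is approached as far as the arm can. A call with a gripper value outside its range is refused whole. The fingers move at their own pace and stop on an object; "squeeze" is the grip in N (left out, the last holds). Time passes only in rows, so rows that do not move let the fingers close. It gives the time, the measured TCP pose, the force, the opening and the grip force at its end, in the units of the state.
- r.get_state(): the state, without advancing time (a new reading comes with each control period).
- r.snapshot(name): name is "scene" or "top"; returns the picture (420x560x3 uint8, blue, green, red); there is no depth.
- r.get_calibration(name): a dict with "intrinsics" (3x3 intrinsics, pixels), "eye" and "rotation" of the camera in the world. Camera axes: x right, y up, looking along -z (the intrinsics and any distortion apply to the point x, -y, -z); pixel columns grow to the right and rows downward; lengths in m; the calibration is good to about 2 mm. A picture is of the moment at which its call begins. get_calibration takes no time and is no camera call.
- r.finish_job(): hands the job in; it is judged then, once.
Trained networks look in the newest picture that a camera, given by its name, has taken for a name from the list of things; names that differ only in an ending like _2 or _b are one class to them, and where a whole thing is asked for, a point or a joint stands for the part that bears it (a point fixed in the world has none). Each returns a list of dicts, best first, with "confidence" (0 to 1); they miss things now and then, are a little off and sometimes report something else, mostly with a low value. They report only what shows in the picture. A call takes as long as a camera call. They do not tell look-alikes from the thing itself.
- r.look_for(camera, target): "point" ([x, y, z] in m, in world coordinates, good to about 4 mm: the middle of the surface that is visible of it).
- r.silhouettes(camera, target): "pixels" (420x560 bool, what is visible of it).
The state is a dict: "clock": time; "q": joint angles; "qd": joint speeds; "joint_torque": joint torques, N m; "tool_pos": TCP position; "eef_rot": TCP orientation; "contact_force": force on the tool from outside, world axes, zero at the start; "moment": the same for the moment, N m; "opening": opening from 0.0 (shut) to 1.0 (fully open); "finger_force": force on a finger pad.
Only numpy, scipy, OpenCV 4.12 (cv2) and the standard library are available. Lean on these libraries where they do the work, as an engineer would, in place of code of your own. Each camera call takes 0.05 s, during which the arm holds its last target. There are 200 camera calls.

### The job

Swing both long flaps of the carton open, well past upright, so that they stay folded outward, then take out the larger of the two parts inside, the hollow cover with the slotted top, and snap it squarely onto the housing in the aluminium nest: press straight down until the push suddenly eases and the cover sits flush on the ledge all round. Finish while still pressing the cover down with a firm push of about 10 N (do not let go), and leave the blank in the carton and all the other things on the table where they are.

Things in the scene. Friction and masses are not known exactly. Their poses are not given: they have to be found in the camera images.
- carton: cardboard carton fixed to the table, 260 (x) x 150 (y) x 70 (z) mm, walls 4 mm, with a flat pad inside, its top 19 mm above the table (51 mm below the rim). Origin: centre of the underside; x along its length and along the flap hinges, which lie on the rims of its +y and -y sides. The short end flaps are already folded down. Carton and housing may trade sides of the table
- flap_left (a joint): cardboard flap on the carton's +y side, 256 mm long, 66 mm from hinge to free edge, 4 mm thick; light, stays where it is put. Angle in rad: 0 flat inward over the carton, 1.57 upright, 2.8 (the stop) folded outward and down. Starts at 0.6 to 1.0, so a gap is left between the two free edges along the carton's middle
- flap_right (a joint): the like flap on the carton's -y side, same angles
- flap_left_hinge (a point): middle of the left flap's hinge line, in the carton's frame at y = +75 mm, z = 70 mm (the rim)
- flap_right_hinge (a point): middle of the right flap's hinge line, in the carton's frame at y = -75 mm, z = 70 mm (the rim)
- cover: white plastic cover, slotted top, a shallow box open at the bottom, 100 (x) x 60 (y) x 32 (z) mm, walls 3 mm, 80 g, the same both ways round. Origin: centre of its lower rim; x along its length. Lies upright on the pad in one half of the carton, over 25 mm free beside its long sides: grip it across its 60 mm width. Inside each short end wall runs a snap ridge 5 mm above the lower rim
- housing: fixed grey controller housing 110 x 70 mm in an aluminium nest 170 x 110 x 12 mm, clamp blocks (top 32 mm above the table) at its short ends. Origin: centre of the nest's underside, on the table; x along the housing's length. On it stand four domed guide pins, 10 mm thick, at x = +-40, y = +-20 mm, tops 65 mm above the table; the cover slides over them with 2 mm play on each side
- seat (a point): centre of the ledge on the housing, 40 mm above the table; the cover's origin comes here when it is home, x along the housing's x either way round; the cover's top is then 72 mm above the table. Two sprung snap hooks at the short ends: the cover meets them about 12 mm above home, the push rises to some 10 to 15 N, drops as they spring back, and the cover is then home and held
- ledge: the flat ledge (110 x 70 mm, fixed on the housing) that the cover's rim rests on; origin at the centre of its upper face, 40 mm above the table
- blank: white block-shaped blank 45 x 60 x 24 mm lying in the carton next to the cover; leave it there. Origin: centre of its underside
- fitting: brass fitting, 28 mm wide, 30 mm tall, standing between carton and housing; bystander
- jaw: L-shaped aluminium gripper jaw 30 x 22 x 45 mm; bystander
- driver: screwdriver lying on the table; bystander
- jar: closed jar 52 mm wide, 75 mm tall; bystander
- mouse: black computer mouse 100 x 60 x 30 mm; bystander
- weight: steel cylinder 44 mm wide, 40 mm tall; bystander
There are look-alikes about, which are no part of the job. What is shaped like the cover but turquoise is not meant.

How it is judged:
On the way, in this order (a step that is already met when the one before it is completed fails the run):
1. both flaps are swung open past upright (over 1.75 rad) with the cover still in the carton (value of joint each of flap_left, flap_right above 1.75 rad and horizontal distance between cover and carton below 0.12 m and height (world z) of cover below 0.06 m), for 0.2 s.
2. the cover is lifted out of the carton, above its rim (height (world z) of cover above 0.075 m), for 0.1 s.
3. the cover is snapped home on the housing (z of cover in the frame of seat between -0.004 and 0.003 m and horizontal distance between cover and seat below 0.004 m and angle between the x axis of cover and the x axis of housing, either way round below 0.08 rad and angle between cover's own z axis and vertical below 0.04 rad), for 0.2 s.
At the end, for the whole second after the job is handed in: The cover is home on the housing (lower rim within 3 mm of the ledge, centre within 4 mm, square within 0.08 rad, level within 0.04 rad) and at rest, the robot is still pressing it onto the ledge with more than 4 N, and both carton flaps are still open past upright (over 1.6 rad) (all of step 3 and value of joint each of flap_left, flap_right above 1.6 rad and contact force between cover and ledge above 4 N and contact force between any of the fingers, the arm and cover above 2 N and linear speed of cover below 0.02 m/s); the arm keeps its last pose, push and grip.
It fails at once if the blank in the carton is moved more than 30 mm (distance of blank from where it was at the start of the episode above 0.03 m).
It fails at once if one of the other loose things on the table is moved more than 30 mm (distance of any of fitting, jaw, driver, jar, mouse, weight from where it was at the start of the episode above 0.03 m).
It also fails if it takes over 72 s, if anything falls off the work surface, if the arm or the gripper's body presses on something with over 40 N, if the wrist force passes 120 N, or if a joint passes its speed limit or range.

## Working session

There is one attempt and no reset: what is moved stays moved. The work goes in short steps, Python scripts to look and compute and a tool call to move; the robot and the scene stay as the last step left them, time stands still between calls to the robot, and variables do not carry over. Pictures are saved under pics/ and viewed, at most 10 in all, crops included, and the job is handed in when it is done.

Besides the shell and the picture viewer there is one more tool, called after "Emit:" by a JSON object that holds its "op" and its "data". play_rows: Moves the arm, as the interface text tells. Its arguments: {"type":"object","properties":{"translation":{"type":"array","items":{"type":"array","items":{"type":"number"}}},"delta_rot":{"type":"array","items":{"type":"array","items":{"type":"number"}}},"grip":{"type":"array","items":{"type":"number"}},"squeeze":{"type":"number"}},"required":["translation","delta_rot","grip"]}

```bash
mkdir -p pics; ls; python3 - <<'E'
from plant import r
import cv2
for n in("scene","top"):
    cv2.imwrite(f"pics/{n}0.png",r.snapshot(n))
    c=r.get_calibration(n);print(n,c)
print(r.get_state())
for n in ("scene","top"):
    for t in ("carton","cover","housing","blank","flap_left","flap_right","fitting","ledge"):
        print(n,t,[(x["point"],round(x["confidence"],2)) for x in r.look_for(n,t)][:4])
E
```

```text
pics
scene {'intrinsics': array([[526.99325347,   0.        , 272.25243133],
       [  0.        , 526.99325347, 204.27024268],
       [  0.        ,   0.        ,   1.        ]]), 'eye': array([1.1101654 , 0.40296952, 1.20859914]), 'rotation': array([0.12741251, 0.23483043, 0.85339635, 0.44758841])}
top {'intrinsics': array([[452.86480753,   0.        , 281.35719019],
       [  0.        , 452.86480753, 210.60688745],
       [  0.        ,   0.        ,   1.        ]]), 'eye': array([0.40623882, 0.01556818, 1.16553266]), 'rotation': array([-0.04910775,  0.05481399,  0.70972851, -0.70062065])}
{'clock': 0.1, 'q': array([-1.27916736,  0.68987271, -0.19451392,  1.56621714,  0.15729284,
        0.90250594, -0.21508662]), 'qd': array([ 0.00037019, -0.00102431,  0.00098035, -0.00187173, -0.0008634 ,
       -0.00136186,  0.00092554]), 'joint_torque': array([-2.85564827e-03, -5.28495240e+01, -1.27120592e+00, -1.53835863e+01,
       -5.25068433e-02,  1.97545960e-03,  5.39709640e-05]), 'tool_pos': array([0.15928444, 0.60389274, 0.3020132 ]), 'eef_rot': array([ 1.28519148e-01,  9.91706699e-01,
[... 653 characters left out ...]
1)]
scene ledge [([0.5738, -0.2144, 0.0449], 0.84)]
top carton [([0.5405, 0.2214, 0.0908], 0.76)]
top cover [([0.5386, -0.0475, 0.0274], 0.77), ([0.6076, 0.2422, 0.0495], 0.58), ([0.7932, 0.278, 0.0282], 0.58), ([0.3066, 0.1833, 0.0343], 0.56)]
top housing [([0.5604, -0.2205, 0.0315], 0.86), ([0.6125, 0.2361, 0.0499], 0.19)]
top blank [([0.4909, 0.2295, 0.0454], 0.89)]
top flap_left [([0.5387, 0.2773, 0.0969], 0.92), ([0.4358, 0.0046, 0.0156], 0.42), ([0.6177, 0.4526, 0.0321], 0.29), ([0.5586, -0.2189, 0.0323], 0.18)]
top flap_right [([0.5557, 0.1783, 0.0987], 0.86)]
top fitting [([0.4325, 0.0043, 0.0141], 0.59)]
top ledge [([0.5592, -0.2207, 0.0417], 0.92), ([0.5536, 0.1802, 0.0982], 0.53)]
```

View pics/scene0.png

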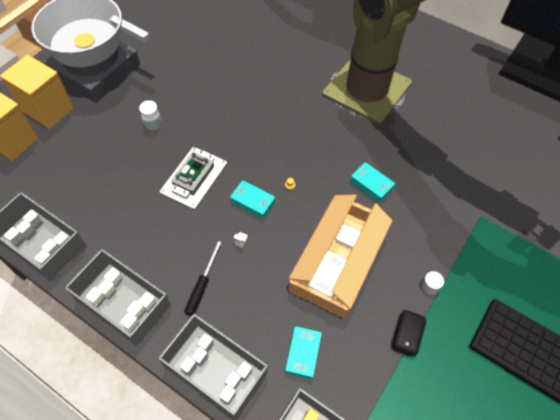

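View pics/top0.png

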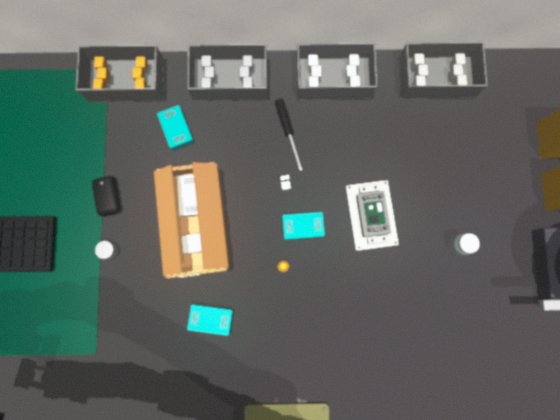

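The pictures show the carton on the robot's left (top px 155-228, 165-275) with the white cover in its far half (px 188,195) and the blank near. The housing and nest are at top px (372,215). The three turquoise look-alikes, the fitting (283,267), the jaw (286,182) and the driver are spread around them. Next I fit models of these to the silhouettes.

```bash
cat > h.py <<'E'
from plant import r
import numpy as np, cv2
from scipy.spatial.transform import Rotation as R
from scipy.optimize import minimize
def proj(n,P):
    c=r.get_calibration(n);p=R.from_quat(c["rotation"]).inv().apply(np.atleast_2d(P)-c["eye"])
    p=p*[1,-1,-1];q=p@np.array(c["intrinsics"]).T
    return q[:,:2]/q[:,2:]
def back(n,uv,z):
    c=r.get_calibration(n);K=np.array(c["intrinsics"])
    d=np.linalg.solve(K,np.r_[uv,1.])*[1,-1,-1];d=R.from_quat(c["rotation"]).apply(d)
    return c["eye"]+d*(z-c["eye"][2])/d[2]
def mask(n,t,near=None):
    L=r.silhouettes(n,t)
    if near is not None:
        u=proj(n,near)[0]
        L=[l for l in L if np.linalg.norm(np.argwhere(l["pixels"]).mean(0)[::-1]-u)<25]
    return L[0]["pixels"] if L else None
def draw(n,polys,S=8):
    m=np.zeros((420,560),np.uint8)
    for P in polys:
        q=proj(n,P);cv2.fillConvexPoly(m,cv2.convexHull(np.round(q*16).astype(np.int32)),255,cv2.LINE_AA,4)
    return m/255.
def box(x0,x1,y0,y1,z0,z1):
    return np.array([[x,y,z] for x in(x0,x1) for y in(y0,y1) for z in(z0,z1)])
def place(P,x,y,a):
    return R.from_euler('z',a).apply(P)+[x,y,0]
def flap(s,a):  # s=+1 left
    d=np.array([0,-s*np.cos(a),np.sin(a)]);h=np.array([0,s*.075,.07])
    return np.array([h+[x,0,0]+d*l for x in(-.128,.128) for l in(0,.066)])
def fit(f,p0,step):
    best=None
    s=np.vstack([np.zeros(len(p0))]+[np.eye(len(p0))[i]*step[i] for i in range(len(p0))])
    p=np.array(p0,float)
    for k in range(4):
        o=minimize(f,p,method="Nelder-Mead",options=dict(initial_simplex=p+s*(1 if k%2==0 else -1),xatol=1e-5,fatol=1e-3,maxiter=600));p=o.x
    return p,o.fun
E
cat > m1.py <<'E'
from h import *
M={}
for n in("scene","top"):
    r.snapshot(n)
    for t in("flap_left","flap_right"):
        M[n,t]=mask(n,t)
    M[n,"nest"]=mask(n,"housing",[.57,-.22,.02]); M[n,"ledge"]=mask(n,"ledge",[.565,-.22,.04])
    M[n,"cover"]=mask(n,"cover",[.615,.235,.05])
    M[n,"carton"]=mask(n,"carton")
for k,v in M.items(): print(k,None if v is None else (v.sum(),np.argwhere(v).min(0),np.argwhere(v).max(0)))
np.save("M.npy",M,allow_pickle=True)
for cams in(("scene",),("top",),("scene","top")):
    def f(p):
        e=0
        for n in cams:
            for i,t in enumerate(("flap_left","flap_right")):
                if M[n,t] is not None: e+=np.abs(draw(n,[place(flap(1-2*i,p[3+i]),*p[:3])])-M[n,t]).sum()
        return e
    print(cams,"flaps",*fit(f,[.55,.225,0.05,.8,.8],[.01,.01,.05,.1,.1]))
    def g(p):
        return sum(np.abs(draw(n,[place(box(-.085,.085,-.055,.055,0,.012),*p),place(box(-.055,.055,-.035,.035,0,.04),*p)])-M[n,"nest"]).sum() for n in cams)
    print(cams,"nest",*fit(g,[.565,-.22,0.05],[.01,.01,.05]))
    def g2(p):
        return sum(np.abs(draw(n,[place(box(-.055,.055,-.035,.035,.04,.04),*p)])-M[n,"ledge"]).sum() for n in cams)
    print(cams,"ledge",*fit(g2,[.565,-.22,0.05],[.01,.01,.05]))
E
python3 m1.py
python3 - <<'E'
import cv2,numpy as np
M=np.load("M.npy",allow_pickle=True).item()
a=cv2.imread("pics/top0.png");b=cv2.imread("pics/scene0.png")
for im,n in((a,"top"),(b,"scene")):
    for i,k in enumerate(("nest","ledge","flap_left","flap_right","cover")):
        m=M[n,k]
        if m is not None: cv2.drawContours(im,cv2.findContours(m.astype(np.uint8),0,1)[0],-1,[(0,0,255),(255,0,0),(0,255,0),(255,255,0),(255,0,255)][i],1)
o=np.hstack([cv2.resize(x,(400,300),interpolation=2) for x in(a[160:280,145:245+60],b[190:310,280:440])])
o2=np.hstack([cv2.resize(x,(400,300),interpolation=2) for x in(a[155:275,300:460],b[120:240,120:280])])
cv2.imwrite("pics/ov.png",np.vstack([o,o2]))
E
```

```text
('scene', 'flap_left') (np.int64(2237), array([205, 332]), array([306, 390]))
('scene', 'flap_right') (np.int64(2041), array([194, 289]), array([281, 355]))
('scene', 'nest') (np.int64(2255), array([148, 160]), array([210, 226]))
('scene', 'ledge') (np.int64(393), array([155, 172]), array([190, 213]))
('scene', 'cover') (np.int64(874), array([253, 309]), array([297, 344]))
('scene', 'carton') (np.int64(6025), array([194, 289]), array([317, 391]))
('top', 'flap_left') (np.int64(1975), array([165, 154]), array([274, 181]))
('top', 'flap_right') (np.int64(2627), array([162, 192]), array([269, 227]))
('top', 'nest') (np.int64(2790), array([181, 346]), array([249, 397]))
('top', 'ledge') (np.int64(632), array([190, 359]), array([236, 390]))
('top', 'cover') (np.int64(699), array([175, 178]), array([216, 197]))
('top', 'carton') (np.int64(6248), array([162, 154]), array([277, 229]))
('scene',) flaps [0.5501462  0.22833353 0.11499374 0.80432275 0.67321717] 218.54117647058825
('scene',) nest [ 0.56088072 -0.22503768  0.12261219] 123.73725490196078
('scene',) ledge [ 0.56197674 -0.22404376  0
[... 456 characters left out ...]
rgs, callback, bounds=bounds,
                               **options)
    fsim[k] = func(sim[k])
              ~~~~^^^^^^^^
    fx = function(np.copy(x), *(wrapper_args + args))
  File "m1.py", line 17, in f
    if M[n,t] is not None: e+=np.abs(draw(n,[place(flap(1-2*i,p[3+i]),*p[:3])])-M[n,t]).sum()
                                     ~~~~^^^^^^^^^^^^^^^^^^^^^^^^^^^^^^^^^^^^^^
  File "h.py", line 22, in draw
    q=proj(n,P);cv2.fillConvexPoly(m,cv2.convexHull(np.round(q*16).astype(np.int32)),255,cv2.LINE_AA,4)
  File "h.py", line 6, in proj
    c=r.get_calibration(n);p=R.from_quat(c["rotation"]).inv().apply(np.atleast_2d(P)-c["eye"])
ValueError: time passes only in moves, steps and waits
```

View pics/ov.png

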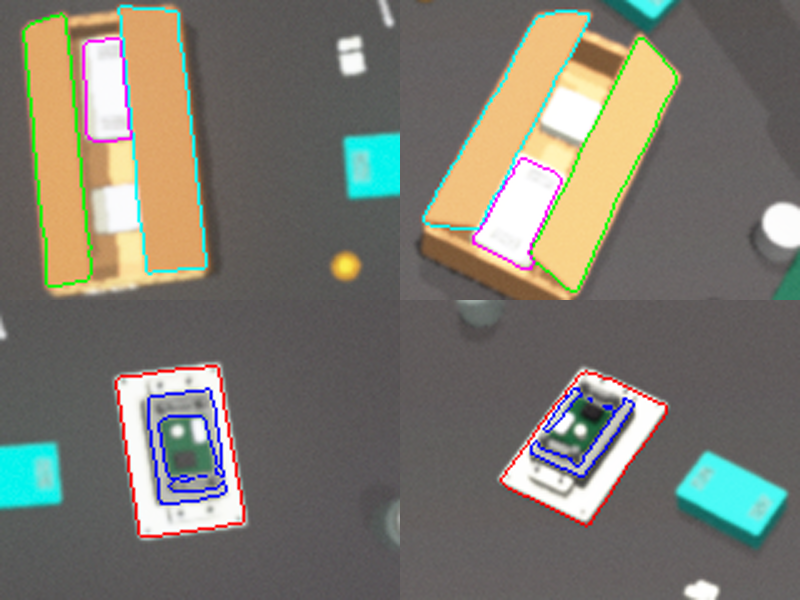

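The masks agree with the picture: the flaps, cover, nest and ledge outlines sit correctly. The fit hit a call limit on get_calibration, so I cache the calibration and use hole-filled ledge masks.

```bash
python3 - <<'E'
s=open("h.py").read()
s=s.replace("def proj","CAL={n:{k:np.array(v) for k,v in r.get_calibration(n).items()} for n in('scene','top')}\ndef proj",1).replace("c=r.get_calibration(n)","c=CAL[n]")
open("h.py","w").write(s)
m=open("m1.py").read()
i=m.index("M={}");j=m.index("for cams")
m=m[:i]+'''M=np.load("M.npy",allow_pickle=True).item()
for n in("scene","top"):
    a=M[n,"ledge"].astype(np.uint8);cs=cv2.findContours(a,0,1)[0];cv2.drawContours(a,cs,-1,1,-1)
    M[n,"ledge"]=cv2.morphologyEx(np.pad(a,30),cv2.MORPH_CLOSE,np.ones((15,15)))[30:-30,30:-30]
'''+m[j:]
open("m2.py","w").write(m)
E
python3 m2.py; python3 -c "
from h import *
print(r.get_state()['clock'])"
```

```text
('scene',) flaps [0.5501462  0.22833353 0.11499374 0.80432275 0.67321717] 218.54117647058825
('scene',) nest [ 0.56088072 -0.22503768  0.12261219] 123.73725490196078
('scene',) ledge [ 0.5616619  -0.22409549  0.12339855] 134.2627450980392
('top',) flaps [0.55302092 0.22804045 0.11647447 0.72278491 0.74358473] 230.08627450980393
('top',) nest [ 0.5641832  -0.22773356  0.1113468 ] 207.03137254901964
('top',) ledge [ 0.56365133 -0.22768792  0.1099506 ] 463.89803921568625
('scene', 'top') flaps [0.55121629 0.22802831 0.11668256 0.75676497 0.69526302] 690.321568627451
('scene', 'top') nest [ 0.56296715 -0.22607489  0.12628214] 352.26666666666665
('scene', 'top') ledge [ 0.56318552 -0.22554722  0.10891177] 634.7137254901961
1.6
```

```bash
cat >> h.py <<'E'
def rel(*targets,yaw=None):
    """print turn, then shifts in tool axes after the turn; yaw = direction of -tool x"""
    s=r.get_state();q=R.from_quat(s["eef_rot"])
    T=q.as_matrix()
    if yaw is not None:
        c,sn=np.cos(yaw),np.sin(yaw);T=np.array([[-c,-sn,0],[-sn,c,0],[0,0,-1.]]).T.reshape(3,3)
        T=np.column_stack([[-c,-sn,0],[-sn,c,0],[0,0,-1]])
        print("turn deg",np.degrees((q.inv()*R.from_matrix(T)).as_rotvec()).round(2))
    p=s["tool_pos"];print("at",p.round(4),"t",s["clock"],"F",s["contact_force"].round(2),"op",round(s["opening"],3))
    for t in targets:
        print("to",np.round(t,4),"shift",(T.T@(np.array(t)-p)*1000).round(1));p=np.array(t)
E
python3 - <<'E'
from h import *
C=lambda x,y,z:place(np.array([x,y,z]),.552,.228,.116)
rel(C(0,.0015,.2),C(0,.0015,.083+.064),yaw=.116)
E
```

```text
turn deg [ 1.000e-02 -0.000e+00 -2.142e+01]
at [0.1593 0.6044 0.3028] t 1.6 F [-0.82 -0.11 -0.75] op 1.001
to [0.5518 0.2295 0.2   ] shift [-346.5 -417.8  102.8]
to [0.5518 0.2295 0.147 ] shift [ 0.  0. 53.]
```

Emit:
{"op": "play_rows", "data": {"translation": [[0, 0, 0], [0, 0, 0], [0, 0, 0], [-0.0346, -0.0418, 0], [-0.0346, -0.0418, 0], [-0.0346, -0.0418, 0], [-0.0347, -0.0418, 0], [-0.0347, -0.0418, 0], [-0.0346, -0.0418, 0], [-0.0347, -0.0418, 0], [-0.0346, -0.0418, 0], [-0.0347, -0.0418, 0], [-0.0347, -0.0416, 0], [0, 0, 0.05], [0, 0, 0.05], [0, 0, 0], [0, 0, 0]], "delta_rot": [[0, 0, -7.1], [0, 0, -7.1], [0, 0, -7.2], [0, 0, 0], [0, 0, 0], [0, 0, 0], [0, 0, 0], [0, 0, 0], [0, 0, 0], [0, 0, 0], [0, 0, 0], [0, 0, 0], [0, 0, 0], [0, 0, 0], [0, 0, 0], [0, 0, 0], [0, 0, 0]], "grip": [-1, -1, -1, -1, -1, -1, -1, -1, -1, -1, -1, -1, -1, -1, -1, -1, -1]}}

```text
clock: 3.72
tool_pos: [0.5525, 0.2301, 0.2043]
eef_rot: [-0.058, 0.998, 0.001, 0.001]
contact_force: [-0.4, -0.3, 0.5]
opening: 0.005
finger_force: 0.0
```

```bash
python3 - <<'E'
from h import *
C=lambda x,y,z:place(np.array([x,y,z]),.552,.228,.116)
rel(C(0,.0015,.083+.064),yaw=.116)
im=r.snapshot("scene");t=r.snapshot("top")
cv2.imwrite("pics/a1.png",np.hstack([cv2.resize(im[150:330,260:440],(400,400),interpolation=2),cv2.resize(t[130:310,110:290],(400,400),interpolation=2)]))
E
```

```text
turn deg [ 0.06  0.13 -0.  ]
at [0.5525 0.2301 0.2043] t 3.725 F [-0.4  -0.35  0.52] op 0.005
to [0.5518 0.2295 0.147 ] shift [ 0.7 -0.6 57.3]
```

View pics/a1.png

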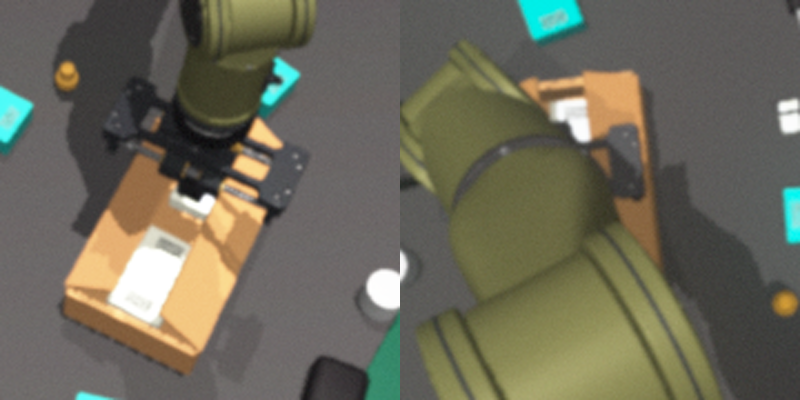

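The closed fingers are centred over the gap (scene crop px 195,185), with the hand's long side across the flaps. I lower them and open.

Emit:
{"op": "play_rows", "data": {"translation": [[0, 0, 0.02], [0, 0, 0.02], [0, 0, 0.017], [0, 0, 0], [0, 0, 0], [0, 0, 0], [0, 0, 0], [0, 0, 0], [0, 0, 0], [0, 0, 0], [0, 0, 0]], "delta_rot": [[0, 0, 0], [0, 0, 0], [0, 0, 0], [0, 0, 0], [0, 0, 0], [0, 0, 0], [0, 0, 0], [0, 0, 0], [0, 0, 0], [0, 0, 0], [0, 0, 0]], "grip": [-1, -1, -1, -1, -1, -0.5, 0, 0.5, 1, 1, 1]}}

```text
clock: 5.2
tool_pos: [0.5518, 0.2293, 0.1458]
eef_rot: [-0.058, 0.998, 0.0, 0.0]
contact_force: [-0.1, -0.1, 1.2]
opening: 0.665
finger_force: 0.9
```

Emit:
{"op": "play_rows", "data": {"translation": [[0, 0.015, 0], [0, 0.015, 0], [0, 0.015, 0], [0, 0, 0], [0, -0.02, 0], [0, -0.02, 0], [0, -0.02, 0], [0, -0.015, 0], [0, -0.015, 0], [0, 0, 0], [0, 0.02, 0], [0, 0.025, 0], [0, 0, 0]], "delta_rot": [[0, 0, 0], [0, 0, 0], [0, 0, 0], [0, 0, 0], [0, 0, 0], [0, 0, 0], [0, 0, 0], [0, 0, 0], [0, 0, 0], [0, 0, 0], [0, 0, 0], [0, 0, 0], [0, 0, 0]], "grip": [1, 1, 1, 1, 1, 1, 1, 1, 1, 1, 1, 1, 1]}}

```text
clock: 6.82
tool_pos: [0.5505, 0.2342, 0.1459]
eef_rot: [-0.061, 0.998, 0.002, 0.0]
contact_force: [0.7, 0.4, 0.3]
opening: 0.997
finger_force: 0.0
```

Emit:
{"op": "play_rows", "data": {"translation": [[0.03, 0, -0.04], [0.04, 0, -0.04], [0.04, 0, -0.04], [0.05, 0, 0], [0.05, 0, 0], [0.05, 0, 0], [0, 0, 0], [0, 0, 0]], "delta_rot": [[0, 0, 0], [0, 0, 0], [0, 0, 0], [0, 0, 0], [0, 0, 0], [0, 0, 0], [0, 0, 0], [0, 0, 0]], "grip": [1, 1, 1, 1, 1, 1, 1, 1]}}

```text
clock: 7.82
tool_pos: [0.2944, 0.1998, 0.2659]
eef_rot: [-0.058, 0.998, 0.0, 0.001]
contact_force: [-0.1, 0.3, -0.2]
opening: 1.0
finger_force: 0.0
```

```bash
python3 - <<'E'
from h import *
s=r.get_state();print(s["clock"],s["tool_pos"],s["opening"])
im=r.snapshot("scene");t=r.snapshot("top")
M={}
for n in("scene","top"):
    M[n]=mask(n,"cover",[.61,.237,.051]);print(n,None if M[n] is None else M[n].sum(),[(np.round(x["point"],3),round(x["confidence"],2)) for x in r.look_for(n,"cover")])
np.save("M2.npy",M,allow_pickle=True)
for i,n in((im,"scene"),(t,"top")):
    if M[n] is not None: cv2.drawContours(i,cv2.findContours(M[n].astype(np.uint8),0,1)[0],-1,(0,0,255),1)
cv2.imwrite("pics/a2.png",np.hstack([cv2.resize(im[150:330,260:440],(400,400),interpolation=2),cv2.resize(t[130:310,110:290],(400,400),interpolation=2)]))
E
```

```text
7.825 [0.29437422 0.19982562 0.2659245 ] 0.999573480149889
scene 1028 [(array([ 0.543, -0.042,  0.033]), 0.95), (array([0.32 , 0.188, 0.03 ]), 0.76), (array([0.803, 0.284, 0.032]), 0.74), (array([0.619, 0.238, 0.053]), 0.65)]
top 1046 [(array([ 0.537, -0.046,  0.031]), 0.94), (array([0.613, 0.227, 0.052]), 0.93), (array([0.79 , 0.278, 0.028]), 0.63), (array([0.325, 0.196, 0.033]), 0.62)]
```

View pics/a2.png

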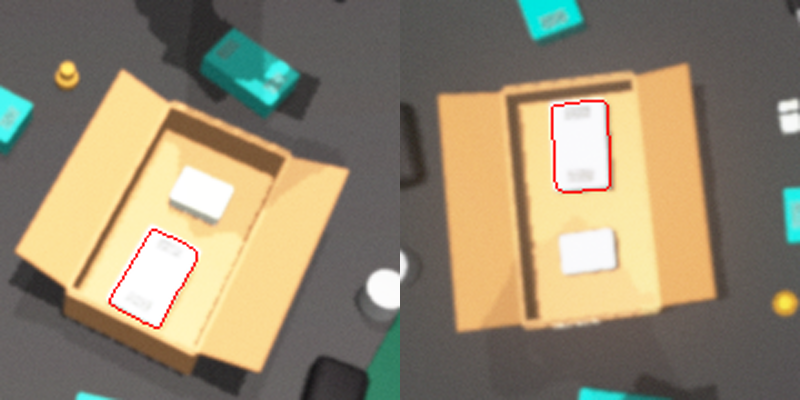

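Both flaps are folded outward, and the cover (red, scene crop px 153,278) and the blank are in place. I fit the cover's pose next.

```bash
python3 - <<'E'
from h import *
M=np.load("M2.npy",allow_pickle=True).item()
for cams in(("scene",),("top",),("scene","top")):
  for z0 in (.051,.019):
    f=lambda p:sum(np.abs(draw(n,[place(box(-.05,.05,-.03,.03,z0,.051),*p)])-M[n]).sum() for n in cams)
    print(cams,z0,*fit(f,[.612,.23,.1],[.01,.01,.1]))
E
```

```text
('scene',) 0.051 [0.61578955 0.23704903 0.0726375 ] 66.42745098039217
('scene',) 0.019 [0.6072882  0.23441559 0.11460596] 204.56470588235294
('top',) 0.051 [0.61246709 0.23022588 0.06663487] 51.929411764705875
('top',) 0.019 [0.61519898 0.23266414 0.07375142] 111.76862745098038
('scene', 'top') 0.051 [0.61447365 0.23330833 0.08969694] 283.9843137254902
('scene', 'top') 0.019 [0.61376784 0.23398046 0.07921009] 338.47058823529414
```

```bash
python3 - <<'E'
from h import *
rel([.614,.2335,.186],[.614,.2335,.093],yaw=.075)
E
```

```text
turn deg [0.02 0.02 2.27]
at [0.2942 0.1994 0.2656] t 8.125 F [-0.05  0.97 -0.22] op 1.0
to [0.614  0.2335 0.186 ] shift [-321.5   10.    79.6]
to [0.614  0.2335 0.093 ] shift [ 0.  0. 93.]
```

Emit:
{"op": "play_rows", "data": {"translation": [[-0.053, 0.0015, 0], [-0.053, 0.0015, 0], [-0.053, 0.0015, 0], [-0.053, 0.0015, 0.02], [-0.053, 0.002, 0.03], [-0.0565, 0.002, 0.0296], [0, 0, 0], [0, 0, 0.03], [0, 0, 0.03], [0, 0, 0.02], [0, 0, 0.013], [0, 0, 0], [0, 0, 0]], "delta_rot": [[0, 0, 2.27], [0, 0, 0], [0, 0, 0], [0, 0, 0], [0, 0, 0], [0, 0, 0], [0, 0, 0], [0, 0, 0], [0, 0, 0], [0, 0, 0], [0, 0, 0], [0, 0, 0], [0, 0, 0]], "grip": [1, 1, 1, 1, 1, 1, 1, 1, 1, 1, 1, 1, 1]}}

```text
clock: 9.75
tool_pos: [0.6124, 0.236, 0.0947]
eef_rot: [-0.038, 0.999, 0.0, 0.001]
contact_force: [0.2, 0.1, -0.3]
opening: 1.0
finger_force: 0.0
```

Emit:
{"op": "play_rows", "data": {"translation": [[0, 0, 0], [0, 0, 0], [0, 0, 0], [0, 0, 0], [0, 0, 0], [0, 0, 0], [0, 0, 0], [0, 0, 0]], "delta_rot": [[0, 0, 0], [0, 0, 0], [0, 0, 0], [0, 0, 0], [0, 0, 0], [0, 0, 0], [0, 0, 0], [0, 0, 0]], "grip": [0.6, 0.4, 0, -0.5, -1, -1, -1, -1], "squeeze": 45}}

```text
clock: 10.75
tool_pos: [0.6121, 0.2356, 0.094]
eef_rot: [-0.038, 0.999, -0.0, 0.0]
contact_force: [-0.7, -2.0, 5.1]
opening: 0.671
finger_force: 45.1
```

Emit:
{"op": "play_rows", "data": {"translation": [[0, 0, -0.015], [0, 0, -0.03], [0, 0, -0.04], [0, 0, -0.04], [0, 0, -0.02], [0, 0, 0], [0, 0, 0]], "delta_rot": [[0, 0, 0], [0, 0, 0], [0, 0, 0], [0, 0, 0], [0, 0, 0], [0, 0, 0], [0, 0, 0]], "grip": [-1, -1, -1, -1, -1, -1, -1]}}

```text
clock: 11.62
tool_pos: [0.6112, 0.2355, 0.2378]
eef_rot: [-0.038, 0.999, -0.0, -0.001]
contact_force: [0.0, -0.6, -1.3]
opening: 0.674
finger_force: 45.1
```

```bash
python3 - <<'E'
from h import *
rel([.5625,-.226,.239],[.5625,-.226,.170],yaw=.118)
E
```

```text
turn deg [-0.02 -0.1  -2.38]
at [0.6112 0.2355 0.2378] t 11.625 F [ 0.   -0.63 -1.26] op 0.674
to [ 0.5625 -0.226   0.239 ] shift [ 102.7 -452.6   -1.2]
to [ 0.5625 -0.226   0.17  ] shift [ 0.  0. 69.]
```

Emit:
{"op": "play_rows", "data": {"translation": [[0.0086, -0.0377, 0], [0.0086, -0.0377, 0], [0.0086, -0.0377, 0], [0.0086, -0.0377, 0], [0.0086, -0.0377, 0], [0.0086, -0.0377, 0], [0.0085, -0.0377, 0], [0.0085, -0.0377, 0], [0.0085, -0.0377, 0], [0.0085, -0.0377, 0], [0.0085, -0.0377, 0], [0.0085, -0.0379, 0], [0, 0, 0], [0, 0, 0.03], [0, 0, 0.03], [0, 0, 0.009], [0, 0, 0], [0, 0, 0]], "delta_rot": [[0, 0, -2.38], [0, 0, 0], [0, 0, 0], [0, 0, 0], [0, 0, 0], [0, 0, 0], [0, 0, 0], [0, 0, 0], [0, 0, 0], [0, 0, 0], [0, 0, 0], [0, 0, 0], [0, 0, 0], [0, 0, 0], [0, 0, 0], [0, 0, 0], [0, 0, 0], [0, 0, 0]], "grip": [-1, -1, -1, -1, -1, -1, -1, -1, -1, -1, -1, -1, -1, -1, -1, -1, -1, -1]}}

```text
clock: 13.88
tool_pos: [0.5622, -0.2253, 0.1706]
eef_rot: [-0.059, 0.998, -0.0, 0.001]
contact_force: [0.2, -0.1, -0.1]
opening: 0.678
finger_force: 45.1
```

```bash
python3 - <<'E'
from h import *
rel([.5625,-.226,.170],yaw=.118)
im=r.snapshot("scene");t=r.snapshot("top");M={}
for n in("scene","top"):
    for k,z in(("cover",.11),("housing",.02)): M[n,k]=mask(n,k,[.5625,-.226,z])
np.save("M3.npy",M,allow_pickle=True)
for i,n in((im,"scene"),(t,"top")):
  for k in("cover","housing"):
    if M[n,k] is not None: cv2.drawContours(i,cv2.findContours(M[n,k].astype(np.uint8),0,1)[0],-1,(0,0,255) if k=="cover" else (255,0,0),1)
cv2.imwrite("pics/a3.png",np.hstack([cv2.resize(im[90:230,110:250],(400,400),interpolation=2),cv2.resize(t[140:280,300:440],(400,400),interpolation=2)]))
E
```

```text
turn deg [-0.02  0.09  0.  ]
at [ 0.5622 -0.2253  0.1706] t 13.875 F [ 0.23 -0.14 -0.11] op 0.678
to [ 0.5625 -0.226   0.17  ] shift [-0.2 -0.8  0.6]
```

View pics/a3.png

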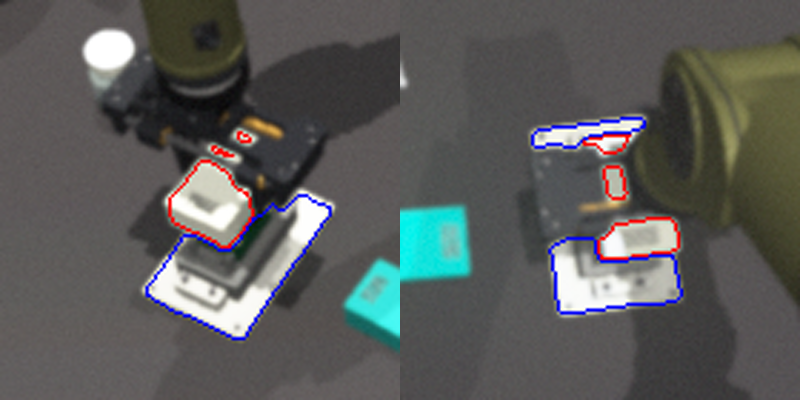

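The cover (red) is held level above the housing, with the nest in blue. Its +x end shows in scene crop px (170-250,165-248) and its -x end in top crop px (600-680,218-258). I fit the visible ends and compare them with the nest fit of the same camera.

```bash
python3 - <<'E'
from h import *
M=np.load("M3.npy",allow_pickle=True).item()
rr,cc=np.mgrid[:420,:560]
sr,sc=(rr-90)*400/140,(cc-110)*400/140
tr,tc=(rr-140)*400/140,(cc-300)*400/140+400
ROI={"scene":(sr>166)&(sr>170+(sc-205)*52/47)&(sc<246)&(sc>120),"top":(tr>222)&((tc>640)|((tr>244)&(tc>590)))&(tr<300)&(tc<760)}
z0=.1706-.075
for n in("scene","top"):
  m=M[n,"cover"];print(n,m.sum(),(m&ROI[n]).sum())
  for yaw in(.105,.118,.13):
    f=lambda p:(np.abs(draw(n,[place(box(-.05,.05,-.03,.03,z0,z0+.032),p[0],p[1],yaw)])-m)*ROI[n]).sum()
    print(yaw,*fit(f,[.5622,-.2253],[.008,.008]))
M0=np.load("M.npy",allow_pickle=True).item()
for yaw in(.105,.118,.13):
  for n in("scene","top"):
    g=lambda p:np.abs(draw(n,[place(box(-.085,.085,-.055,.055,0,.012),*p,yaw),place(box(-.055,.055,-.035,.035,0,.04),*p,yaw)])-M0[n,"nest"]).sum()
    print(n,yaw,"nest",*fit(g,[.565,-.22],[.01,.01]))
E
```

```text
scene 628 474
0.105 [ 0.55957356 -0.22173372] 26.258823529411764
0.118 [ 0.55958166 -0.22191549] 25.733333333333334
0.13 [ 0.55956243 -0.22239262] 26.423529411764704
top 502 213
0.105 [ 0.56724821 -0.2266081 ] 16.15686274509804
0.118 [ 0.56693227 -0.22597741] 17.474509803921567
0.13 [ 0.56714464 -0.22557628] 19.12156862745098
scene 0.105 nest [ 0.56129178 -0.22497329] 126.43137254901961
top 0.105 nest [ 0.56403332 -0.22794061] 206.41568627450982
scene 0.118 nest [ 0.56117243 -0.22495406] 123.14117647058823
top 0.118 nest [ 0.56462119 -0.22773447] 205.4156862745098
scene 0.13 nest [ 0.56116867 -0.22515045] 123.94901960784314
top 0.13 nest [ 0.5649707  -0.22716309] 208.06666666666666
```

Emit:
{"op": "play_rows", "data": {"translation": [[0.0003, -0.0024, 0.01], [0, 0, 0.01], [0, 0, 0.006], [0, 0, 0.003], [0, 0, 0.003], [0, 0, 0.003], [0, 0, 0.002], [0, 0, 0]], "delta_rot": [[0, 0, 0], [0, 0, 0], [0, 0, 0], [0, 0, 0], [0, 0, 0], [0, 0, 0], [0, 0, 0], [0, 0, 0]], "grip": [-1, -1, -1, -1, -1, -1, -1, -1]}}

```text
clock: 15.18
tool_pos: [0.5614, -0.228, 0.1326]
eef_rot: [-0.059, 0.998, 0.0, -0.0]
contact_force: [-0.6, -0.4, -1.3]
opening: 0.675
finger_force: 45.1
```

Emit:
{"op": "play_rows", "data": {"translation": [[0, 0, 0.0015], [0, 0, 0.0015], [0, 0, 0.001], [0, 0, 0]], "delta_rot": [[0, 0, 0], [0, 0, 0], [0, 0, 0], [0, 0, 0]], "grip": [-1, -1, -1, -1]}}

```text
clock: 15.68
tool_pos: [0.5615, -0.228, 0.1286]
eef_rot: [-0.059, 0.998, 0.0, -0.0]
contact_force: [-0.3, -0.4, -0.3]
opening: 0.676
finger_force: 45.1
```

```bash
python3 - <<'E'
from h import *
s=r.get_state();print(s["tool_pos"].round(4),s["contact_force"].round(2),s["moment"].round(3))
E
```

```text
[ 0.5615 -0.228   0.1286] [-0.32 -0.42 -0.33] [ 0.05   0.008 -0.005]
```

Emit:
{"op": "play_rows", "data": {"translation": [[0, 0, 0.002], [0, 0, 0.002], [0, 0, 0.002], [0, 0, 0]], "delta_rot": [[0, 0, 0], [0, 0, 0], [0, 0, 0], [0, 0, 0]], "grip": [-1, -1, -1, -1], "squeeze": 58}}

```text
clock: 16.18
tool_pos: [0.5618, -0.2283, 0.1239]
eef_rot: [-0.059, 0.998, -0.001, 0.0]
contact_force: [-2.6, -0.4, 7.0]
opening: 0.672
finger_force: 58.1
```

Emit:
{"op": "play_rows", "data": {"translation": [[0, 0, 0.002], [0, 0, 0.001], [0, 0, 0]], "delta_rot": [[0, 0, 0], [0, 0, 0], [0, 0, 0]], "grip": [-1, -1, -1]}}

```text
clock: 16.55
tool_pos: [0.5615, -0.2284, 0.1198]
eef_rot: [-0.059, 0.998, -0.0, 0.0]
contact_force: [0.1, -0.7, -0.9]
opening: 0.675
finger_force: 58.1
```

Emit:
{"op": "play_rows", "data": {"translation": [[0, 0, 0.002], [0, 0, 0.002], [0, 0, 0.001], [0, 0, 0]], "delta_rot": [[0, 0, 0], [0, 0, 0], [0, 0, 0], [0, 0, 0]], "grip": [-1, -1, -1, -1]}}

```text
clock: 17.05
tool_pos: [0.5613, -0.2277, 0.115]
eef_rot: [-0.059, 0.998, 0.0, -0.0]
contact_force: [-2.2, 0.6, 4.0]
opening: 0.67
finger_force: 58.1
```

Emit:
{"op": "play_rows", "data": {"translation": [[0, 0, 0.0015], [0, 0, 0], [0, 0, 0]], "delta_rot": [[0, 0, 0], [0, 0, 0], [0, 0, 0]], "grip": [-1, -1, -1]}}

```text
clock: 17.42
tool_pos: [0.5613, -0.2277, 0.115]
eef_rot: [-0.059, 0.998, -0.0, -0.0]
contact_force: [-5.4, 2.0, 15.5]
opening: 0.678
finger_force: 58.2
```

Emit:
{"op": "play_rows", "data": {"translation": [[0, 0, -0.0005], [0, 0, 0], [0, 0, 0], [0, 0, 0]], "delta_rot": [[0, 0, 0], [0, 0, 0], [0, 0, 0], [0, 0, 0]], "grip": [-1, -1, -1, -1]}}

```text
clock: 17.92
tool_pos: [0.5613, -0.2277, 0.115]
eef_rot: [-0.059, 0.998, -0.0, -0.0]
contact_force: [-4.2, 1.6, 11.7]
opening: 0.674
finger_force: 58.2
```

```bash
python3 - <<'E'
from h import *
im=r.snapshot("scene")
s=r.get_state();print(s["clock"],s["tool_pos"].round(4),s["contact_force"].round(2),s["moment"].round(3),s["opening"])
cv2.imwrite("pics/a4.png",np.hstack([cv2.resize(im[110:230,130:250],(400,400),interpolation=2),cv2.resize(im[170:330,270:430],(400,400),interpolation=2)]))
E
```

```text
17.975 [ 0.5613 -0.2277  0.115 ] [-4.39  1.85 11.23] [ 0.169  0.737 -0.038] 0.678125354998305
```

View pics/a4.png

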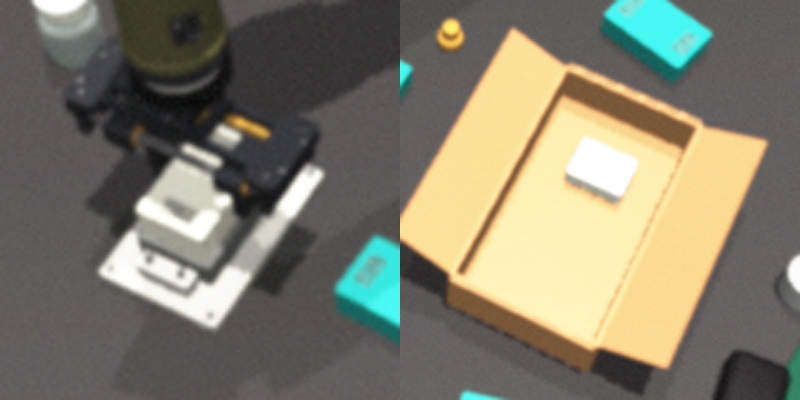

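The cover sits flush and square on the housing (left crop px 185,215). Both flaps are folded out and the blank is untouched. The measured push is 11 N, so I hand in.

```bash
python3 -c "
from plant import r
print(r.finish_job())"
```

```text
the job is handed in; nothing more can be done
None
```

The job is handed in; the hand-in gave no verdict. Both flaps are folded outward, and the cover is snapped home and flush on the housing, held under about 11 N. I moved nothing else on the table, and the blank is still in the carton.

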